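# Start the parts washer

## Robot

A 6-joint arm with a two-finger parallel gripper is mounted at the origin on the work surface. World frame = base frame: x ahead of the robot, y to its left, z up, the work surface at z = 0. Lengths are in m, angles in degrees, forces in N, time in s.
With the tool pointing down it reaches from about 0.325 to 0.775 m from the base axis. Payload 9.3 kg.
Tool frame: the origin (TCP) lies at the very end of the fingers, on their centre line; the grasp point (between the pads) lies 19 mm behind it; z points along the fingers, y is the line along which they close (so a half turn about z gives the same grasp; the last joint's range is limited). The gripper opens to 85 mm and grips with 20 to 120 N. Pads are 22 mm wide; open, the fingers measure 114 mm over their backs; the gripper's body (76 mm by 85 mm) begins 54 mm behind the grasp point. The pads swing forward as they close: fully open they stand 13 mm farther back than shut.
Start: joints at [-78.931, 14.817, 1.232, 76.415, 0, 81.257], TCP at [0.186, -0.517, 0.231] pointing down, gripper open.
Joint ranges: [-174.27, 174.27], [-52.1, 104.24], [-59.71, 78.15], [-110.17, 111.67], [-87.03, 83.33], [-180, 180]. Speed limits (degrees/s): [127.2, 127.2, 159.86, 180, 180, 180].

## Interface

Orientations are given as [roll, pitch, yaw] about the fixed x, y, z axes, in that order (R = Rz(yaw) Ry(pitch) Rx(roll)).
In Python, from station import arm gives the robot as it stands.
- The arm moves only by the shell command python3 -m pendant 'ROWS' [FORCE]. ROWS is JSON, a list of rows, each an object of numbers: "rx", "ry", "rz": the turn, a rotation vector about the tool's x, y, z in rad; "x", "y", "z": the shift along the tool's x, y, z in m; "gripper": the finger opening in m, from 0 to 0.0854. A call has 1 to 8 rows; each row shifts and turns the commanded pose from where the row before left it, along the tool's axes as they then stand; what a row does not reach is not made up. A row lasts 1/8 s, in which the tool goes at most 62.5 mm and 10.7 degrees, less where a joint would pass 70% of its speed; a pose out of reach is approached as far as the arm can. A call with a gripper value outside its range is refused whole. The fingers move at their own pace and stop on an object; FORCE is the grip in N (left out, the last holds). Time passes only in rows, so rows that do not move let the fingers close. It gives the time, the measured TCP pose, the force, the opening and the grip force at its end, in the units of the state.
- arm.sense(): the state, without advancing time (a new reading comes with each control period).
- arm.camera(name): name is "scene" or "top" or "wrist"; returns a dict with "image" (480x640x3 uint8, red, green, blue), "camera_matrix" (3x3 intrinsics, pixels), "k1" (the pictures are not rectified: a ray, as slopes to the right and down, at radius r is drawn at 1 + k1 r^2 times it, then the intrinsics apply), "T" (4x4, takes a point from camera to world coordinates). Camera axes: x right, y down, z forward; pixel columns grow to the right and rows downward; lengths in m; the calibration is good to about 2 mm. A picture is of the moment at which its call begins. There is no depth.
- arm.sign_off(): hands the job in; it is judged then, once.
The state is a dict: "time": time; "joint_pos": joint angles; "joint_vel": joint speeds; "joint_torque": joint torques, N m; "eef_pos": TCP position; "tcp_rot": TCP orientation; "force": force on the tool from outside, world axes, zero at the start; "ft_torque": the same for the moment, N m; "grip_width": opening from 0.0 (shut) to 1.0 (fully open); "gripper_force": force on a finger pad.
Only numpy, scipy, OpenCV 4.12 (cv2) and the standard library are available. Lean on these libraries where they do the work, as an engineer would, in place of code of your own. Each camera call takes 0.05 s, during which the arm holds its last target. There are 200 camera calls.

## Task

Start the little parts washer on the bench: push its open lid down until it is fully shut, then tip the rocker switch right over by pressing its raised end, and then press the square key fully in; each stays where you leave it. Keep to that order and use the fingertips only, picking nothing up. Do not press the round mushroom-headed stop button, and leave the jar, the cup, the steel die and the screwdriver where they are.

Things in the scene. Friction and masses are not known exactly. Their poses are not given: they have to be found in the camera images.
- lid (a joint): hinge angle of the washer's flat grey lid, rad: 0 = shut on the tank, grows as the free edge rises (about 0.55 to 1.0 at the start, stop at 1.3). The lid is a plate 140 mm from hinge to free edge, 200 mm wide, 8 mm thick; a stiff hinge holds it at any angle, and about 2 N down at the free edge moves it. The washer is a fixed open steel tank 140 x 200 mm, 115 mm high, on a black base 152 x 212 mm, 35 mm high.
- lid_hinge (a point): point on the lid's hinge axis, at the middle of the washer's far rim, 115 mm above the bench; fixed. Its y axis runs along the hinge, its -x axis points level across the tank to the lid's free edge (when shut), z up. The lid's upper face lies 9 mm off the hinge axis (124 mm above the bench when shut).
- lid_edge (a point): middle of the free edge of the lid, on its upper face; moves with the lid (140 mm from the hinge).
- rocker (a joint): angle of the rocker paddle, rad: 0 = off (one end raised), 0.60 = fully tipped over; stays where it is left. About 3 N down, 24 mm from the pivot, moves it.
- rocker_pivot (a point): centre of the rocker on its pivot axis, 70 mm above the bench; fixed. Its y axis is the pivot; its -x axis points level towards the end that is raised at the start; z up. The off-white oblong paddle is 70 mm long (x), 40 mm wide (y), 10 mm thick, tilted 0.30 rad one way at the start and 0.30 rad the other way when tipped over.
- rocker_raised_end (a point): middle of the edge of the paddle's upper face at the end that is raised at the start, 35 mm from the pivot; about 85 mm above the bench at the start, 64.5 mm when tipped over; moves with the paddle. Three black ribs mark this half. The rocker sits on a fixed square grey box 76 mm wide, 56 mm high, whose black cable gland sticks out of the side opposite this end.
- start_key (a joint): travel of the square off-white key, m: 0 = out, 0.008 = fully in; it stays where it is left and takes about 4 N to move.
- key_top (a point): centre of the flat upper face of the square key, 36 x 36 mm, 70 mm above the bench when out and 62 mm when fully in; moves with the key, z up. It sits on a fixed square grey box 76 mm wide, 56 mm high.
- stop_button (a joint): travel of the stop button, m: 0 = out, 0.007 = fully in; sprung. Not to be pressed.
- stop_top (a point): top of the round off-white mushroom-headed stop button, 40 mm across, 85 mm above the bench, on a third grey box like the others.
- jar: glass jar with a green cap, 56 mm across, 85 mm high, loose; origin at the centre of its underside. A bystander.
- cup: brass cup, 64 mm across, 60 mm high, loose; origin at the centre of its underside. A bystander.
- die: dark steel threaded die standing upright, 38 mm across at its collar, 64 mm high, loose; origin at the centre of its underside. A bystander.
- screwdriver: screwdriver lying on the bench, loose; origin on its underside, its blade points along +x of its own frame. A bystander.
Things that resemble listed ones, but are neither listed nor needed, are in the scene too. Leave any blue look-alike of the part that bears stop_button alone.

How it is judged (in metres and radians):
On the way, in this order (a step that is already met when the one before it is completed fails the run):
1. the lid is pushed fully shut (value of joint lid below 0.04 rad), for 0.2 s.
2. then the rocker is tipped right over (value of joint rocker above 0.52 rad and value of joint lid below 0.04 rad), for 0.2 s.
3. then the square key is pressed fully in (all of step 2 and value of joint start_key above 0.006 m), for 0.2 s.
At the end, for the whole second after the job is handed in: lid shut (within 0.04 rad, about 5 mm at its edge), rocker tipped over (past 0.52 of 0.60 rad), square key in (past 6 of 8 mm), stop button out, every bystander within 20 mm of where it stood (all of step 3 and value of joint stop_button below 0.002 m and distance of each of jar, cup, die, screwdriver from where it was at the start of the episode below 0.02 m); the robot touches nothing.
It fails at once if the stop button is pressed (more than 3 mm) (value of joint stop_button above 0.003 m).
It fails at once if a switch is worked before its turn: the rocker with the lid open, or the square key with the lid open or the rocker off ((value of joint rocker above 0.52 rad and value of joint lid above 0.08 rad) or (value of joint start_key above 0.006 m and (value of joint lid above 0.08 rad or value of joint rocker below 0.45 rad))).
It fails at once if the jar, cup, die or screwdriver is moved more than 20 mm, lifted or knocked over (distance of any of jar, cup, die, screwdriver from where it was at the start of the episode above 0.02 m or angle between any of jar, cup, die's own z axis and vertical above 0.4 rad).
It also fails if it takes over 51 s, if anything falls off the work surface, if the arm or the gripper's body presses on something with over 40 N, if the wrist force passes 120 N, or if a joint passes its speed limit or range.

## Working session

There is one attempt and no reset: what is moved stays moved. The work goes in short steps, Python scripts to look and compute and a shell command to move; the robot and the scene stay as the last step left them, time stands still between calls to the robot, and variables do not carry over. Pictures are saved under pics/ and viewed, at most 10 in all, crops included, and the job is handed in when it is done.

```bash
mkdir -p pics; cat > h.py <<'E'
import numpy as np, cv2, json
from station import arm
def snap(name,fn):
    c=arm.camera(name); cv2.imwrite(f'pics/{fn}.png',c['image'][:,:,::-1])
    np.savez(f'pics/{fn}.npz',K=c['camera_matrix'],k1=c['k1'],T=c['T']); return c
def ray(fn,u,v):
    d=np.load(f'pics/{fn}.npz');K=d['K'];k1=float(d['k1']);T=d['T']
    p=cv2.undistortPoints(np.array([[[u,v]]],float),K,np.array([k1,0,0,0.]))[0,0]
    return T[:3,3],T[:3,:3]@np.array([p[0],p[1],1])
def atz(fn,u,v,z):
    o,r=ray(fn,u,v); return o+r*(z-o[2])/r[2]
def proj(fn,P):
    d=np.load(f'pics/{fn}.npz');K=d['K'];T=d['T'];Ti=np.linalg.inv(T)
    q=cv2.projectPoints(np.array(P,float).reshape(-1,3),cv2.Rodrigues(Ti[:3,:3])[0],Ti[:3,3],K,np.array([float(d['k1']),0,0,0.]))[0]
    return q[:,0]
E
python3 -c "
from h import *
snap('top','top0');snap('scene','sc0')
print(arm.sense())
for f in('top0','sc0'):print(np.load(f'pics/{f}.npz')['T'].round(3))"
```

```text
{'time': 0.1, 'joint_pos': array([-7.89298129e+01,  1.48464826e+01,  1.19547457e+00,  7.64160594e+01,
       -1.21060584e-03,  8.12578095e+01]), 'joint_vel': array([-0.09578487, -0.11963904,  0.10661996, -0.02913429,  0.0842676 ,
        0.12197596]), 'joint_torque': array([ 5.41583096e-03, -5.56690264e+01,  3.45072019e+01,  1.14620395e-02,
       -2.04715489e-04,  7.66729443e-06]), 'eef_pos': array([ 0.18636984, -0.51719982,  0.23074601]), 'tcp_rot': array([-1.79933528e+02, -8.99696005e-03,  1.98123731e+01]), 'force': array([ 0.65301038,  0.12646016, -0.09665986]), 'ft_torque': array([ 0.00115712, -0.04000653, -0.04841541]), 'gripper_force': 0.0, 'grip_width': 0.9951037910691624}
[[ 0.01  -0.997  0.076  0.487]
 [-1.    -0.01   0.007 -0.09 ]
 [-0.006 -0.076 -0.997  1.127]
 [ 0.     0.     0.     1.   ]]
[[ 0.767  0.482 -0.425  1.   ]
 [ 0.642 -0.595  0.484 -0.558]
 [-0.02  -0.643 -0.765  0.838]
 [ 0.     0.     0.     1.   ]]
```

View pics/top0.png

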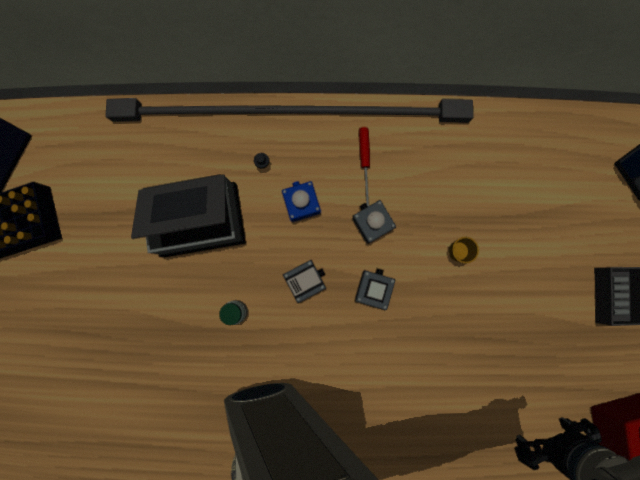

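View pics/sc0.png

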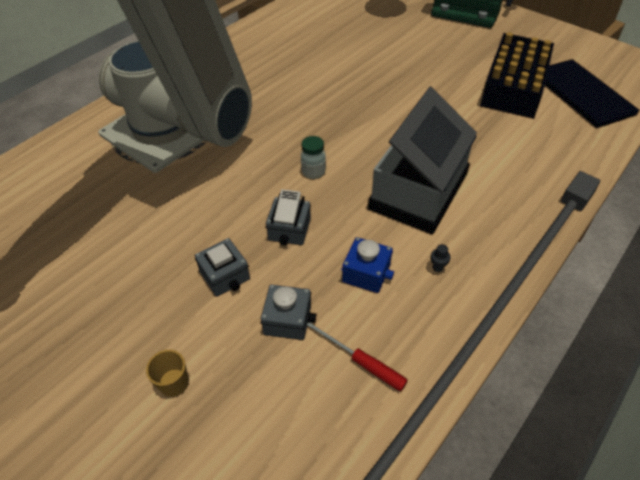

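Top view:
- Washer at about (190,215).
- Rocker with black ribs at (304,281).
- Square key at (376,291).
- Grey-box round stop at (375,220), and a blue look-alike at (301,200).
- Jar (233,313), die (262,160), cup (462,250) and screwdriver (365,150).

The rocker is the only oblong ribbed paddle and the key is the only square cap. I'll confirm both in an enlarged crop.

```bash
python3 -c "
import cv2
a=cv2.imread('pics/top0.png')
cv2.imwrite('pics/c1.png',cv2.resize(a[255:325,270:400],None,fx=6,fy=6,interpolation=cv2.INTER_CUBIC))
cv2.imwrite('pics/c2.png',cv2.convertScaleAbs(cv2.resize(a[165:265,125:255],None,fx=6,fy=6,interpolation=cv2.INTER_CUBIC),alpha=2))"
```

```text
(no output)
```

View pics/c1.png

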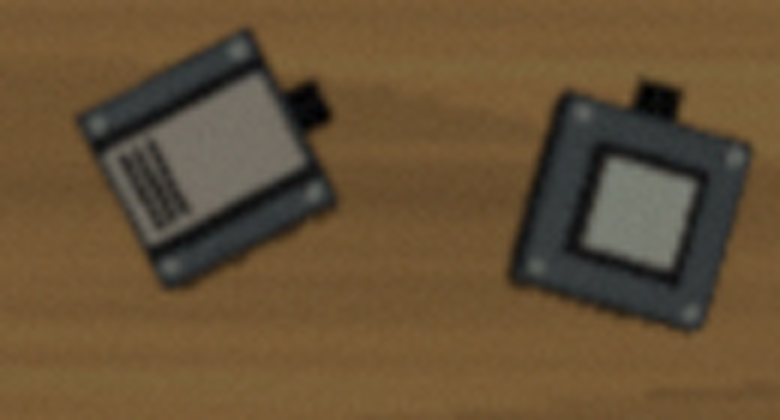

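View pics/c2.png

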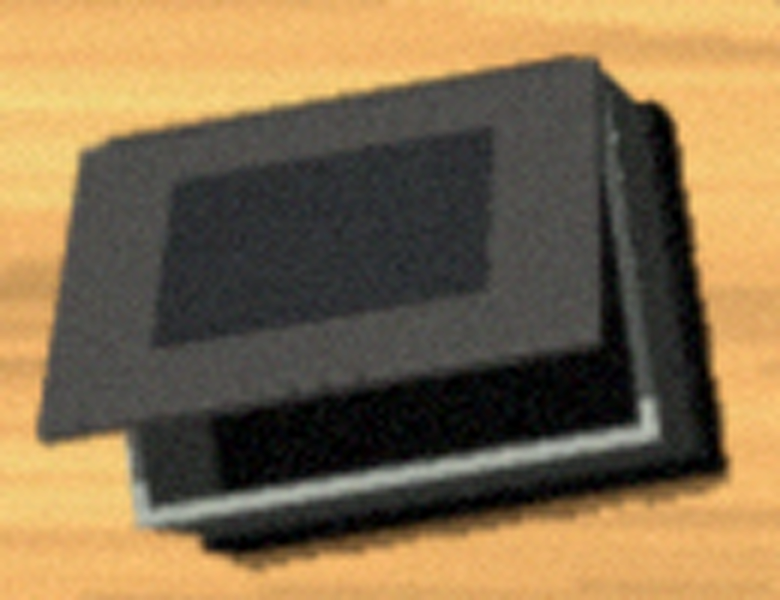

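The crops confirm the targets:
- **Rocker (left):** raised, ribbed edge at crop (129,200), with the gland on the opposite side.
- **Key (right):** centre at about (641,212).
- **Washer:** near rim corners at (143,523) and (657,437). The lid's free edge runs from (42,440) to (600,348), and its hinge edge from (85,150) to (592,58).

```bash
cat > m.py <<'E'
from h import *
from scipy.optimize import least_squares
c1=lambda x,y:(270+(x+.5)/6-.5,255+(y+.5)/6-.5)
c2=lambda x,y:(125+(x+.5)/6-.5,165+(y+.5)/6-.5)
W=lambda c,x,y,z:atz('top0',*c(x,y),z)
B=[W(c1,*p,.056) for p in((78,118),(250,32),(338,205),(170,288))]
print('rbox',np.mean(B,0).round(4),[round(np.linalg.norm(B[i]-B[i-1]),4) for i in range(4)])
r=W(c1,129,200,.085);l=W(c1,285,113,.0645);print('raised',r.round(4),'low',l.round(4),np.linalg.norm((r-l)[:2]).round(4), 'mid',((r+l)/2).round(4))
B=[W(c1,*p,.056) for p in((567,92),(750,145),(695,330),(515,280))]
print('kbox',np.mean(B,0).round(4),[round(np.linalg.norm(B[i]-B[i-1]),4) for i in range(4)])
K=[W(c1,*p,.07) for p in((603,150),(703,180),(676,275),(577,245))]
print('key',np.mean(K,0).round(4),[round(np.linalg.norm(K[i]-K[i-1]),4) for i in range(4)])
a=W(c2,143,523,.115);b=W(c2,657,437,.115);print('rim',a.round(4),b.round(4),np.linalg.norm(a-b).round(4))
def model(p):
    hx,hy,t,q=p; e=np.array([np.cos(t),np.sin(t),0]) # toward hinge (+x)
    y=np.array([-e[1],e[0],0]);H=np.array([hx,hy,.115]);z=np.array([0,0,1.])
    n=z*np.cos(q)+e*np.sin(q); d=-e*np.cos(q)+z*np.sin(q)
    return [H-.14*e+.1*y,H-.14*e-.1*y]+[H+.14*d+.009*n+s*.1*y for s in(1,-1)]+[H+.009*n+s*.1*y for s in(1,-1)],e
px=np.array([c2(*p) for p in((143,523),(657,437),(42,440),(600,348),(85,150),(592,58))])
f=lambda p:(proj('top0',model(p)[0])-px).ravel()
m=(a+b)/2
s=least_squares(f,[m[0]+.14,m[1],0.17,.8]);P,e=model(s.x)
print(s.x.round(4),f(s.x).reshape(-1,2).round(1).tolist());print('free edge',((P[2]+P[3])/2).round(4),'near rim mid',((P[0]+P[1])/2).round(4),'e',e.round(3))
for n,u,v,z in(('jar',233,313,.085),('die',262,159,.064),('cup',462,250,.06),('stop',376,219,.085),('blue',301,199,.085)):print(n,atz('top0',u,v,z).round(3))
print(proj('sc0',[*P,r,np.mean(K,0)]).round(0).tolist())
E
python3 m.py
```

```text
rbox [ 0.4716 -0.0479  0.056 ] [np.float64(0.0746), np.float64(0.0745), np.float64(0.075), np.float64(0.0723)]
raised [ 0.4569 -0.0192  0.085 ] low [ 0.4903 -0.0772  0.0645] 0.067 mid [ 0.4736 -0.0482  0.0747]
kbox [ 0.4535 -0.2116  0.056 ] [np.float64(0.0753), np.float64(0.0739), np.float64(0.0745), np.float64(0.0721)]
key [ 0.4536 -0.213   0.07  ] [np.float64(0.0375), np.float64(0.0399), np.float64(0.0376), np.float64(0.0395)]
rim [0.5336 0.3003 0.115 ] [0.5676 0.1069 0.115 ] 0.1964
[0.6873 0.2288 0.1762 0.5523] [[-1.0, 0.7], [0.5, 0.3], [-0.5, 0.5], [0.6, -0.4], [-0.9, -0.6], [1.1, -0.6]]
free edge [0.5746 0.2087 0.1961] near rim mid [0.5494 0.2042 0.115 ] e [0.985 0.175 0.   ]
jar [0.399 0.112 0.085]
die [0.758 0.056 0.064]
cup [ 0.548 -0.416  0.06 ]
stop [ 0.615 -0.211  0.085]
blue [ 0.66  -0.039  0.085]
[[414.0, 114.0], [374.0, 168.0], [430.0, 85.0], [389.0, 140.0], [478.0, 131.0], [443.0, 190.0], [291.0, 189.0], [220.0, 252.0]]
```

```bash
cat > d.py <<'E'
import sys
from h import *
from scipy.spatial.transform import Rotation as R
s=arm.sense();t=np.array([float(v) for v in sys.argv[1:4]])
print('tool shift mm',(R.from_euler('xyz',s['tcp_rot'],degrees=True).inv().apply(t-s['eef_pos'])*1000).round(1),'at',s['eef_pos'].round(4),s['tcp_rot'].round(1),'t',s['time'],'F',s['force'].round(1))
E
python3 d.py .589 .211 .25
```

```text
tool shift mm [ 625.6 -548.6  -18.5] at [ 0.1864 -0.5172  0.2307] [-179.9   -0.    19.8] t 0.1 F [ 0.7  0.1 -0.1]
```

```bash
python3 -m pendant '[{"z":-0.02,"gripper":0},{"x":0.039,"y":-0.034},{"x":0.039,"y":-0.034},{"x":0.039,"y":-0.034},{"x":0.039,"y":-0.034},{"x":0.039,"y":-0.034},{"x":0.039,"y":-0.034},{"x":0.039,"y":-0.034}]'; python3 -m pendant '[{"x":0.039,"y":-0.034},{"x":0.039,"y":-0.034},{"x":0.039,"y":-0.034},{"x":0.039,"y":-0.034},{"x":0.039,"y":-0.034},{"x":0.039,"y":-0.034},{"x":0.039,"y":-0.034},{"x":0.039,"y":-0.034}]'; python3 d.py .589 .211 .25
```

```text
tool shift mm [ 625.6 -548.6  -18.5] at [ 0.1864 -0.5172  0.2307] [-179.9   -0.    19.8] t 0.1 F [ 0.7  0.1 -0.1]schema error: expected keys rx, ry, rz, x, y, z, gripper
schema error: expected keys rx, ry, rz, x, y, z, gripper
```

```bash
python3 -m pendant '[{"rx":0,"ry":0,"rz":0,"x":0,"y":0,"z":-0.02,"gripper":0},{"rx":0,"ry":0,"rz":0,"x":0.039,"y":-0.034,"z":0,"gripper":0},{"rx":0,"ry":0,"rz":0,"x":0.039,"y":-0.034,"z":0,"gripper":0},{"rx":0,"ry":0,"rz":0,"x":0.039,"y":-0.034,"z":0,"gripper":0},{"rx":0,"ry":0,"rz":0,"x":0.039,"y":-0.034,"z":0,"gripper":0},{"rx":0,"ry":0,"rz":0,"x":0.039,"y":-0.034,"z":0,"gripper":0},{"rx":0,"ry":0,"rz":0,"x":0.039,"y":-0.034,"z":0,"gripper":0},{"rx":0,"ry":0,"rz":0,"x":0.039,"y":-0.034,"z":0,"gripper":0}]'; python3 d.py .589 .211 .25
```

```text
time: 1.1
eef_pos: [0.363, -0.1994, 0.2512]
tcp_rot: [-180.0, 0.0, 19.8]
force: [-0.9, 0.3, 0.0]
grip_width: -0.004
gripper_force: 0.0
tool shift mm [ 351.6 -309.6    1.2] at [ 0.363  -0.1994  0.2512] [-180.     0.    19.8] t 1.1 F [-0.9  0.3  0. ]
```

```bash
python3 -m pendant '[{"rx":0,"ry":0,"rz":0,"x":0.043,"y":-0.038,"z":0,"gripper":0},{"rx":0,"ry":0,"rz":0,"x":0.043,"y":-0.038,"z":0,"gripper":0},{"rx":0,"ry":0,"rz":0,"x":0.043,"y":-0.038,"z":0,"gripper":0},{"rx":0,"ry":0,"rz":0,"x":0.043,"y":-0.038,"z":0,"gripper":0},{"rx":0,"ry":0,"rz":0,"x":0.043,"y":-0.038,"z":0,"gripper":0},{"rx":0,"ry":0,"rz":0,"x":0.043,"y":-0.038,"z":0,"gripper":0},{"rx":0,"ry":0,"rz":0,"x":0.043,"y":-0.038,"z":0,"gripper":0},{"rx":0,"ry":0,"rz":0,"x":0.043,"y":-0.038,"z":0,"gripper":0}]'; python3 d.py .589 .211 .25
```

```text
time: 2.1
eef_pos: [0.5837, 0.2035, 0.2509]
tcp_rot: [180.0, 0.0, 19.8]
force: [0.7, -0.9, -0.1]
grip_width: 0.002
gripper_force: 0.0
tool shift mm [ 7.5 -5.3  0.9] at [0.5837 0.2035 0.2509] [180.    0.   19.8] t 2.1 F [ 0.7 -0.9 -0.1]
```

```bash
python3 -m pendant '[{"rx":0,"ry":0,"rz":0,"x":0,"y":0,"z":0.015,"gripper":0},{"rx":0,"ry":0,"rz":0,"x":0,"y":0,"z":0.015,"gripper":0},{"rx":0,"ry":0,"rz":0,"x":0,"y":0,"z":0.015,"gripper":0},{"rx":0,"ry":0,"rz":0,"x":0,"y":0,"z":0.015,"gripper":0},{"rx":0,"ry":0,"rz":0,"x":0,"y":0,"z":0.015,"gripper":0},{"rx":0,"ry":0,"rz":0,"x":0,"y":0,"z":0.01,"gripper":0}]';python3 d.py .589 .211 .124; python3 -m pendant '[{"rx":0,"ry":0,"rz":0,"x":0,"y":0,"z":0.01,"gripper":0},{"rx":0,"ry":0,"rz":0,"x":0,"y":0,"z":0.01,"gripper":0},{"rx":0,"ry":0,"rz":0,"x":0,"y":0,"z":0.01,"gripper":0},{"rx":0,"ry":0,"rz":0,"x":0,"y":0,"z":0.006,"gripper":0},{"rx":0,"ry":0,"rz":0,"x":0,"y":0,"z":0.004,"gripper":0},{"rx":0,"ry":0,"rz":0,"x":0,"y":0,"z":0,"gripper":0}]'; python3 d.py .589 .211 .124
```

```text
time: 2.85
eef_pos: [0.583, 0.2012, 0.1654]
tcp_rot: [-180.0, 0.0, 19.8]
force: [-0.5, 0.0, 1.6]
grip_width: 0.002
gripper_force: 0.7
tool shift mm [ 8.9 -7.2 41.4] at [0.583  0.2012 0.1654] [-180.     0.    19.8] t 2.85 F [-0.5  0.   1.6]
time: 3.6
eef_pos: [0.5832, 0.2016, 0.126]
tcp_rot: [-180.0, 0.0, 19.8]
force: [0.2, -0.2, 0.2]
grip_width: 0.003
gripper_force: 0.0
tool shift mm [ 8.6 -6.9  2. ] at [0.5832 0.2016 0.126 ] [-180.     0.    19.8] t 3.6 F [ 0.2 -0.2  0.2]
```

```bash
python3 -m pendant '[{"rx":0,"ry":0,"rz":0,"x":0,"y":0,"z":0.002,"gripper":0},{"rx":0,"ry":0,"rz":0,"x":0,"y":0,"z":0.001,"gripper":0},{"rx":0,"ry":0,"rz":0,"x":0,"y":0,"z":0.001,"gripper":0},{"rx":0,"ry":0,"rz":0,"x":0,"y":0,"z":0,"gripper":0},{"rx":0,"ry":0,"rz":0,"x":0,"y":0,"z":0,"gripper":0}]'; python3 d.py .589 .211 .124
```

```text
time: 4.22
eef_pos: [0.5834, 0.2017, 0.1239]
tcp_rot: [180.0, -0.1, 19.8]
force: [-4.1, -1.0, 11.8]
grip_width: -0.001
gripper_force: 5.9
tool shift mm [ 8.4 -6.9 -0. ] at [0.5834 0.2017 0.1239] [ 1.80e+02 -1.00e-01  1.98e+01] t 4.225 F [-4.1 -1.  11.8]
```

```bash
python3 -m pendant '[{"rx":0,"ry":0,"rz":0,"x":0,"y":0,"z":-0.03,"gripper":0},{"rx":0,"ry":0,"rz":0,"x":0,"y":0,"z":-0.03,"gripper":0},{"rx":0,"ry":0,"rz":0,"x":0,"y":0,"z":0,"gripper":0}]'; python3 d.py .459 -.026 .18; python3 -c "
from h import *
c=snap('top','top1');cv2.imwrite('pics/c3.png',cv2.convertScaleAbs(cv2.resize(c['image'][165:325,125:325,::-1],None,fx=3.7,fy=3.7,interpolation=cv2.INTER_CUBIC),alpha=1.7))"
```

```text
time: 4.6
eef_pos: [0.5843, 0.2019, 0.1847]
tcp_rot: [180.0, -0.3, 19.8]
force: [-0.6, 0.1, -0.2]
grip_width: 0.001
gripper_force: 0.0
tool shift mm [-195.2  171.9    3.9] at [0.5843 0.2019 0.1847] [180.   -0.3  19.8] t 4.6 F [-0.6  0.1 -0.2]
```

View pics/c3.png

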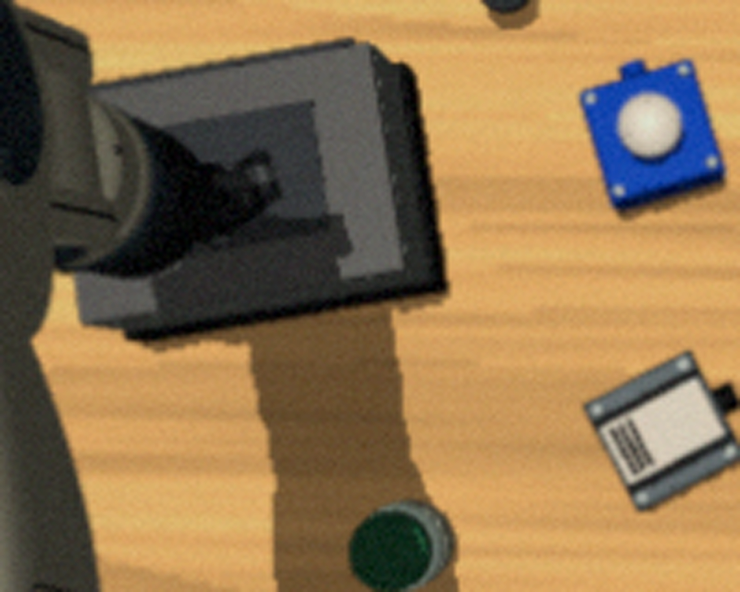

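The picture shows the lid lying flat on the tank: near edge from crop (80,325) to (405,270), with the jar and rocker unmoved. Next is the rocker.

```bash
python3 -m pendant '[{"rx":0,"ry":0,"rz":0,"x":-0.039,"y":0.0344,"z":0,"gripper":0},{"rx":0,"ry":0,"rz":0,"x":-0.039,"y":0.0344,"z":0,"gripper":0},{"rx":0,"ry":0,"rz":0,"x":-0.039,"y":0.0344,"z":0,"gripper":0},{"rx":0,"ry":0,"rz":0,"x":-0.039,"y":0.0344,"z":0,"gripper":0},{"rx":0,"ry":0,"rz":0,"x":-0.039,"y":0.0344,"z":0,"gripper":0},{"rx":0,"ry":0,"rz":0,"x":0,"y":0,"z":0.02,"gripper":0},{"rx":0,"ry":0,"rz":0,"x":0,"y":0,"z":0.02,"gripper":0},{"rx":0,"ry":0,"rz":0,"x":0,"y":0,"z":0,"gripper":0}]'; python3 d.py .459 -.026 .1
```

```text
time: 5.65
eef_pos: [0.4567, -0.0262, 0.1405]
tcp_rot: [-179.9, 0.2, 19.8]
force: [0.0, 0.1, -0.4]
grip_width: -0.002
gripper_force: 0.0
tool shift mm [ 2.4  0.7 40.5] at [ 0.4567 -0.0262  0.1405] [-179.9    0.2   19.8] t 5.65 F [ 0.   0.1 -0.4]
```

```bash
python3 -m pendant '[{"rx":0,"ry":0,"rz":0,"x":0.002,"y":0,"z":0.02,"gripper":0},{"rx":0,"ry":0,"rz":0,"x":0,"y":0,"z":0.02,"gripper":0},{"rx":0,"ry":0,"rz":0,"x":0,"y":0,"z":0.01,"gripper":0},{"rx":0,"ry":0,"rz":0,"x":0,"y":0,"z":0.01,"gripper":0},{"rx":0,"ry":0,"rz":0,"x":0,"y":0,"z":0.006,"gripper":0},{"rx":0,"ry":0,"rz":0,"x":0,"y":0,"z":0.003,"gripper":0},{"rx":0,"ry":0,"rz":0,"x":0,"y":0,"z":0,"gripper":0}]'; python3 d.py .459 -.026 .0675
```

```text
time: 6.52
eef_pos: [0.46, -0.0257, 0.0734]
tcp_rot: [180.0, -0.0, 19.8]
force: [0.1, -0.2, 0.3]
grip_width: -0.0
gripper_force: 0.1
tool shift mm [-1.1 -0.   5.9] at [ 0.46   -0.0257  0.0734] [180.   -0.   19.8] t 6.525 F [ 0.1 -0.2  0.3]
```

```bash
python3 -m pendant '[{"rx":0,"ry":0,"rz":0,"x":0,"y":0,"z":0.003,"gripper":0},{"rx":0,"ry":0,"rz":0,"x":0,"y":0,"z":0.002,"gripper":0},{"rx":0,"ry":0,"rz":0,"x":0,"y":0,"z":0,"gripper":0}]'; python3 -m pendant '[{"rx":0,"ry":0,"rz":0,"x":0,"y":0,"z":0.002,"gripper":0},{"rx":0,"ry":0,"rz":0,"x":0,"y":0,"z":0,"gripper":0},{"rx":0,"ry":0,"rz":0,"x":0,"y":0,"z":0,"gripper":0}]'; python3 d.py .459 -.026 .0675
```

```text
time: 6.9
eef_pos: [0.4601, -0.0256, 0.0689]
tcp_rot: [180.0, -0.0, 19.8]
force: [-3.1, 2.2, 10.4]
grip_width: -0.001
gripper_force: 5.6
time: 7.28
eef_pos: [0.4603, -0.0258, 0.0683]
tcp_rot: [179.9, -0.1, 19.8]
force: [-9.6, 3.5, 30.3]
grip_width: 0.0
gripper_force: 15.2
tool shift mm [-1.3 -0.2  0.8] at [ 0.4603 -0.0258  0.0683] [ 1.799e+02 -1.000e-01  1.980e+01] t 7.275 F [-9.6  3.5 30.3]
```

A hard stop at 30 N with the TCP at z = 0.068 matches the tipped-over height. I'll lift, move above the key and check.

```bash
python3 -m pendant '[{"rx":0,"ry":0,"rz":0,"x":0,"y":0,"z":-0.03,"gripper":0},{"rx":0,"ry":0,"rz":0,"x":0,"y":0,"z":-0.03,"gripper":0},{"rx":0,"ry":0,"rz":0,"x":0,"y":0,"z":0,"gripper":0}]'; python3 d.py .4536 -.2123 .12; python3 -c "
from h import *
c=snap('scene','sc1');cv2.imwrite('pics/c4.png',cv2.resize(c['image'][165:315,180:380,::-1],None,fx=3.7,fy=3.7,interpolation=cv2.INTER_CUBIC))"
```

```text
time: 7.65
eef_pos: [0.4612, -0.0262, 0.128]
tcp_rot: [179.8, -0.2, 19.8]
force: [0.2, -0.5, -0.2]
grip_width: 0.001
gripper_force: 0.0
tool shift mm [-70.2 172.5   8.3] at [ 0.4612 -0.0262  0.128 ] [179.8  -0.2  19.8] t 7.65 F [ 0.2 -0.5 -0.2]
```

View pics/c4.png

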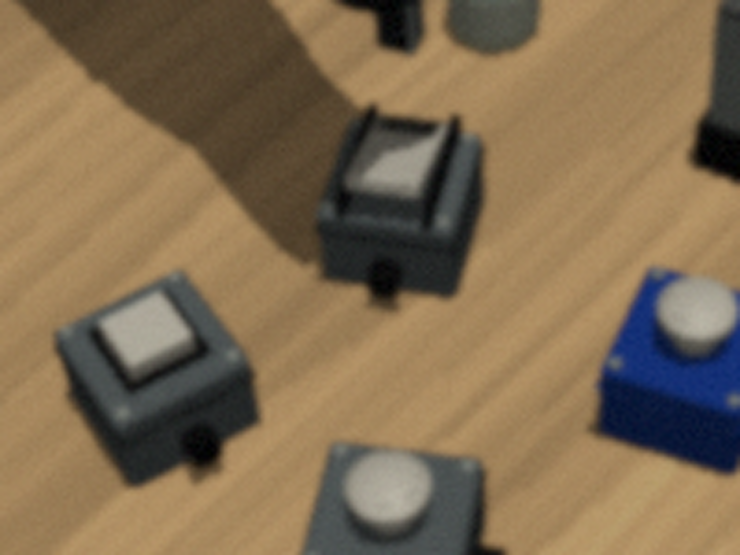

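The rocker at crop (395,160) now has its gland end raised, so it's tipped over. The key at (150,335) is still out. Next, the key.

```bash
python3 -m pendant '[{"rx":0,"ry":0,"rz":0,"x":-0.0175,"y":0.043,"z":0,"gripper":0},{"rx":0,"ry":0,"rz":0,"x":-0.0175,"y":0.043,"z":0,"gripper":0},{"rx":0,"ry":0,"rz":0,"x":-0.0175,"y":0.043,"z":0,"gripper":0},{"rx":0,"ry":0,"rz":0,"x":-0.0175,"y":0.043,"z":0,"gripper":0},{"rx":0,"ry":0,"rz":0,"x":0,"y":0,"z":0.02,"gripper":0},{"rx":0,"ry":0,"rz":0,"x":0,"y":0,"z":0.02,"gripper":0},{"rx":0,"ry":0,"rz":0,"x":0,"y":0,"z":0,"gripper":0}]'; python3 d.py .4536 -.2123 .062
```

```text
time: 8.57
eef_pos: [0.451, -0.2107, 0.0841]
tcp_rot: [-179.8, 0.2, 19.8]
force: [-0.5, -0.8, 0.3]
grip_width: 0.0
gripper_force: 0.0
tool shift mm [ 1.9  2.5 22.1] at [ 0.451  -0.2107  0.0841] [-179.8    0.2   19.8] t 8.575 F [-0.5 -0.8  0.3]
```

```bash
python3 -m pendant '[{"rx":0,"ry":0,"rz":0,"x":0.002,"y":0.002,"z":0.008,"gripper":0},{"rx":0,"ry":0,"rz":0,"x":0,"y":0,"z":0.006,"gripper":0},{"rx":0,"ry":0,"rz":0,"x":0,"y":0,"z":0.005,"gripper":0},{"rx":0,"ry":0,"rz":0,"x":0,"y":0,"z":0.003,"gripper":0},{"rx":0,"ry":0,"rz":0,"x":0,"y":0,"z":0.002,"gripper":0},{"rx":0,"ry":0,"rz":0,"x":0,"y":0,"z":0,"gripper":0},{"rx":0,"ry":0,"rz":0,"x":0,"y":0,"z":0,"gripper":0}]'; python3 d.py .4536 -.2123 .062
```

```text
time: 9.45
eef_pos: [0.4549, -0.2124, 0.0623]
tcp_rot: [180.0, 0.0, 19.8]
force: [1.2, 0.6, 1.1]
grip_width: 0.002
gripper_force: 0.5
tool shift mm [-1.2 -0.5  0.3] at [ 0.4549 -0.2124  0.0623] [180.    0.   19.8] t 9.45 F [1.2 0.6 1.1]
```

```bash
python3 -m pendant '[{"rx":0,"ry":0,"rz":0,"x":0,"y":0,"z":0.002,"gripper":0},{"rx":0,"ry":0,"rz":0,"x":0,"y":0,"z":0,"gripper":0},{"rx":0,"ry":0,"rz":0,"x":0,"y":0,"z":0,"gripper":0}]';
```

```text
time: 9.82
eef_pos: [0.455, -0.2125, 0.0616]
tcp_rot: [179.9, -0.0, 19.8]
force: [-3.0, 3.8, 18.6]
grip_width: 0.002
gripper_force: 9.2
```

The key is at its stop, with 19 N at z = 0.0616. I'll lift clear and check.

```bash
python3 -m pendant '[{"rx":0,"ry":0,"rz":0,"x":0,"y":0,"z":-0.03,"gripper":0},{"rx":0,"ry":0,"rz":0,"x":0,"y":0,"z":-0.04,"gripper":0},{"rx":0,"ry":0,"rz":0,"x":0,"y":0,"z":-0.04,"gripper":0},{"rx":0,"ry":0,"rz":0,"x":0,"y":0,"z":-0.04,"gripper":0},{"rx":0,"ry":0,"rz":0,"x":0,"y":0,"z":0,"gripper":0},{"rx":0,"ry":0,"rz":0,"x":0,"y":0,"z":0,"gripper":0}]'; python3 -c "
from h import *
snap('scene','sc2')"
```

```text
time: 10.58
eef_pos: [0.4545, -0.2122, 0.2096]
tcp_rot: [-180.0, 0.0, 19.8]
force: [-0.3, -0.3, -0.5]
grip_width: -0.001
gripper_force: 0.0
```

View pics/sc2.png

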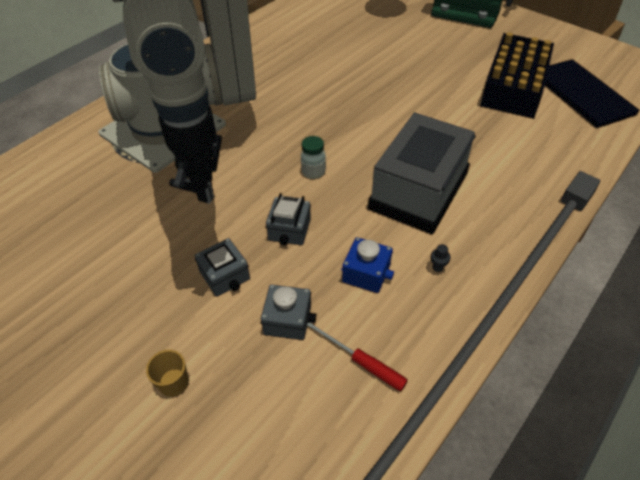

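The lid is shut (425,165), the rocker tipped (288,210) and the key sunk in (220,260). The bystanders and stop button are unmoved and the arm is clear.

```bash
python3 -c "
from station import arm
print(arm.sign_off())"
```

```text
the job is handed in; nothing more can be done
None
```

Job handed in at about 11 s of the 51 s limit: I shut the lid, tipped the rocker over and pressed the key fully in, in that order, and the last picture shows the stop button and bystanders where they were; no verdict came back.

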